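Change over the jar rack's open tray

TASK

In the jar rack, the tray of squat jars has been left standing out: push it fully home with the fingers, and only then hook a fingertip behind the front lip of the tray with the two tall jars and draw it out all the way to its stop (the rack stands free, so two trays must never be out together). Do not grip the tray fronts, and leave the third tray shut. All the jars must stay standing in their trays, untouched by the robot, and the other things on the bench stay where they are.

Things in the scene. Friction and masses are not known exactly. Their poses are not given: they have to be found in the camera images.
- tall_tray (a joint): How far (m) the tray with the two tall jars is drawn out: 0 = fully home, 0.13 = at its stop; starts 0 to 12 mm out. The three trays are alike (146 mm wide, 312 mm long, plywood, steel side runners; which bay each is in changes). They slide straight out towards the robot, take about 3 N to move slowly plus 15 N per m/s, and stay where left.
- mid_tray (a joint): The same for the tray holding the two middle-height jars; it starts home (0).
- squat_tray (a joint): The same for the tray holding the two squat jars; it starts left out by 80 to 120 mm.
- tall_lip_top (a point): Middle of the inner top edge of the front lip of the tall jars' tray, 79 mm above the bench; moves with the tray. x axis points into the rack, y along the lip, z up. The front is 18 mm thick (to -x of here): outer board 10 mm, then the lip 8 mm thick, 156 mm wide, 3 mm higher. Inside, the lip drops 55 mm to the tray floor; the tray is empty for 80 mm behind it, up to the first jar.
- squat_front (a point): Middle of the flat outer face of the squat jars' tray front, 48 mm above the bench, face 160 mm wide and 64 mm high (28 mm above this point, 36 mm below); moves with the tray. x axis points into the rack, y along the face, z up. The tray is pushed home along +x.
- tall_face: Outer front board of the tall jars' tray, 160 x 64 x 10 mm; origin at the middle of its outer face, 16 mm above the bench.
- tall_lip: The lip of the tall jars' tray, 156 x 61 x 8 mm, directly behind its outer board; same origin as tall_face.
- squat_face: Outer front board of the squat jars' tray, like tall_face.
- squat_lip: The lip of the squat jars' tray, like tall_lip.
- rack: Free-standing wooden jar rack, fixed here, 510 mm wide, 320 mm deep, three bays side by side 166 mm apart, one tray in each; side walls 72 mm high, and over the back 110 mm a shelf, its top 228 mm above the bench. Origin on the bench at mid width; x axis into the rack. Fronts of trays that are home stand 170 mm to -x of the origin.
- tall_jar: Loose lidded glass jar, 88 mm across, 150 mm tall, the front one of the two alike in the tall jars' tray (floor 24 mm above the bench); the back one is seated snugly behind a slat. Origin at the centre of its underside.
- mid_jar: Loose lidded glass jar, 76 mm across, 110 mm tall, the front one of the two alike in the middle-height jars' tray (floor 24 mm above the bench); the back one is seated snugly behind a slat. Origin at the centre of its underside.
- squat_jar: Loose lidded glass jar, 84 mm across, 70 mm tall, the front one of the two alike in the squat jars' tray (floor 24 mm above the bench); the back one is seated snugly behind a slat. Origin at the centre of its underside.
- tray_band: Screw band (steel ring 76 mm across, 16 mm tall) lying in the front of the middle-height jars' tray. Origin on its axis at the underside.
- band: Screw band (steel ring 86 mm across, 16 mm tall) lying on the bench. Origin on its axis at the underside.
- spare_jar: Loose lidded glass jar 88 mm across, 150 mm tall, standing on the bench to the right of the rack (-y), not in a tray. Origin on its axis at the underside.
- lid_tin: Round tin 90 mm across, 62 mm tall, on the bench to the right. Origin on its axis at the underside.
- funnel: Steel jar funnel, 124 mm across the top, 75 mm tall, on the bench to the left. Origin on its axis at the underside.
- jar_tongs: Steel jar tongs about 200 mm long lying on the bench to the left. Origin at its middle, on the bench.
Not all that is in view belongs to the job. Leave any black look-alike of the mid_jar alone. What is shaped like the tall_jar but brown is not meant.

How it is judged:
By the outcome, as a careful person would: the job done as asked, in the order asked, and still so for the second after the job is handed in, with the robot touching nothing.
It also fails if it takes over 58 s, if anything falls off the work surface, if the arm or the gripper's body presses on something with over 40 N, if the wrist force passes 120 N, or if a joint passes its speed limit or range.

ROBOT

A 6-joint arm with a two-finger parallel gripper is mounted at the origin on the work surface. World frame = base frame: x ahead of the robot, y to its left, z up, the work surface at z = 0. Lengths are in m, angles in rad, forces in N, time in s.
With the tool pointing down it reaches from about 0.35 to 0.875 m from the base axis. Payload 4.2 kg.
Tool frame: the origin (TCP) lies midway between the tips of the shut fingers; the grasp point (between the pads) lies 19 mm behind it; z points along the fingers, y is the line along which they close (so a half turn about z gives the same grasp; the last joint's range is limited). The gripper opens to 85 mm and grips with 20 to 120 N. Pads are 22 mm wide; open, the fingers measure 114 mm over their backs; the gripper's body (76 mm by 85 mm) begins 54 mm behind the grasp point. The pads swing forward as they close: fully open they stand 13 mm farther back than shut.
Start: joints at [1.371, 0.385, 0.008, 0, -1.194, -0.259], TCP at [0.277, 0.56, 0.196] pointing down, gripper open.
Joint ranges: [-3.14, 3.14], [-1.21, 2.06], [-1.07, 1.41], [-3.16, 2.05], [-2.99, -0.16], [-3.1, 3.1]. Speed limits (rad/s): [2.79, 2.79, 3.14, 3.14, 3.14, 3.14].

INTERFACE

Orientations are given as [roll, pitch, yaw] about the fixed x, y, z axes, in that order (R = Rz(yaw) Ry(pitch) Rx(roll)).
In Python, from station import bot gives the robot as it stands. The module is installed in compiled form; this text tells all that it offers.
- The arm moves only by the tool carry_out, never from a script. Its argument "commands" is a list of rows, each a list of 6 numbers: the shift along the tool's x, y, z in units of 400 mm (1.0 is 400 mm), then the turn, a rotation vector about the tool's x, y, z in units of 120 degrees (1.0 is 120 degrees). A call has 1 to 20 rows; each row is the pose to reach, as a shift and turn from the pose commanded when the call began, along the tool's axes at that moment; what a row does not reach only later rows make up. A row lasts 1/10 s, in which the tool goes at most 50 mm and 8.59 degrees, less where a joint would pass 70% of its speed; a pose out of reach is approached as far as the arm can. A call with a number of a shift or a turn outside -1 to 1 is refused whole. A call with a gripper value outside its range is refused whole. "claw" is the opening, from 0 (shut) to 1 (fully open), set as the call begins (left out, the last holds). The fingers move at their own pace and stop on an object; "grip_force" is the grip in N (left out, the last holds). Time passes only in rows, so rows that repeat a pose let the fingers close. It gives the time, the measured TCP pose, the force, the opening and the grip force at its end, in the units of the state.
- bot.observe(): the state, without advancing time (a new reading comes with each control period).
- bot.capture(name): name is "scene" or "top" or "wrist"; returns the picture (400x640x3 uint8, red, green, blue); there is no depth.
- bot.get_calibration(name): a dict with "K" (3x3 intrinsics, pixels), "T" (4x4, takes a point from camera to world coordinates). Camera axes: x right, y up, looking along -z (the intrinsics and any distortion apply to the point x, -y, -z); pixel columns grow to the right and rows downward; lengths in m; the calibration is good to about 2 mm. The wrist camera is an equidistant fisheye: a pixel r from the principal point sees the ray r / f radians off the axis. A picture is of the moment at which its call begins: read the wrist's pose just before it. get_calibration takes no time and is no camera call; for the wrist camera it gives the pose at the moment of the call.
- bot.close_job(): hands the job in; it is judged then, once.
The state is a dict: "time": time; "joint_positions": joint angles; "qd": joint speeds; "tau": joint torques, N m; "position": TCP position; "tcp_rot": TCP orientation; "force": force on the tool from outside, world axes, zero at the start; "torque": the same for the moment, N m; "opening": finger opening in m; "gripper_force": force on a finger pad.
Only numpy, scipy, OpenCV 4.12 (cv2) and the standard library are available. Lean on these libraries where they do the work, as an engineer would, in place of code of your own. Each camera call takes 0.05 s, during which the arm holds its last target. There are 200 camera calls.

## Working session

There is one attempt and no reset: what is moved stays moved. The work goes in short steps, Python scripts to look and compute and a tool call to move; the robot and the scene stay as the last step left them, time stands still between calls to the robot, and variables do not carry over. Pictures are saved under pics/ and viewed, at most 13 in all, crops included, and the job is handed in when it is done.

Besides the shell and the picture viewer there is one more tool, called after "Emit:" as name(argument=value, ...) on one line, values as JSON. carry_out: Moves the arm, as the interface text tells. Its arguments: {"type":"object","properties":{"commands":{"type":"array"},"claw":{"type":"number"},"grip_force":{"type":"number"}},"required":["commands"]}

```bash
mkdir -p pics
python3 - <<'E'
from station import bot
import cv2,numpy as np
s=bot.observe();print(s)
for n in("scene","top"):
    c=bot.get_calibration(n);print(n,c)
    cv2.imwrite(f"pics/{n}0.png",bot.capture(n)[:,:,::-1])
E
```

```text
{'time': 0.0, 'joint_positions': array([ 1.37058164e+00,  3.85556090e-01,  6.57997796e-03, -5.07039939e-04,
       -1.19398787e+00, -2.58605807e-01]), 'qd': array([ 0.00034166,  0.00121483, -0.00109854, -0.00036104,  0.00078001,
       -0.00023886]), 'tau': array([ 4.44108018e-04, -3.92292416e+01,  1.88402206e+01,  4.18623447e+00,
       -4.69354927e-03, -2.70609050e-06]), 'position': array([0.27649055, 0.55975701, 0.19500282]), 'tcp_rot': array([ 3.13937657e+00, -9.89541185e-05, -4.59007461e-01]), 'force': array([0.40666781, 0.20268266, 0.16089946]), 'torque': array([ 0.01435518,  0.01035757, -0.00572495]), 'gripper_force': 0.0, 'opening': 0.08535204615066547}
scene {'K': array([[452.38738209,   0.        , 323.66911916],
       [  0.        , 452.38738209, 197.94483074],
       [  0.        ,   0.        ,   1.        ]]), 'T': array([[ 0.95167538, -0.1993171 ,  0.23363788,  0.87424521],
       [ 0.30703691,  0.63362782, -0.71010149, -1.01213488],
       [-0.0065041 ,  0.74752156,  0.66420571,  0.99629776],
       [ 0.        ,  0.        ,  0.        ,  1.        ]])}
top {'K': array([[407.69919761,   0.        , 318.76546032],
       [  0.        , 407.69919761, 196.09364183],
       [  0.        ,   0.        ,   1.        ]]), 'T': array([[ 1.32678785e-05,  9.92945218e-01, -1.18573999e-01,
         3.54826588e-01],
       [-9.99965031e-01,  1.00478985e-03,  8.30227435e-03,
         8.96012955e-03],
       [ 8.36284557e-03,  1.18569742e-01,  9.92910509e-01,
         1.56905165e+00],
       [ 0.00000000e+00,  0.00000000e+00,  0.00000000e+00,
         1.00000000e+00]])}
```

View pics/scene0.png

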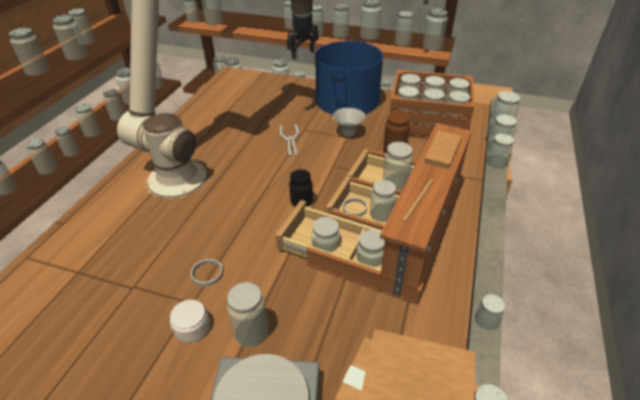

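View pics/top0.png

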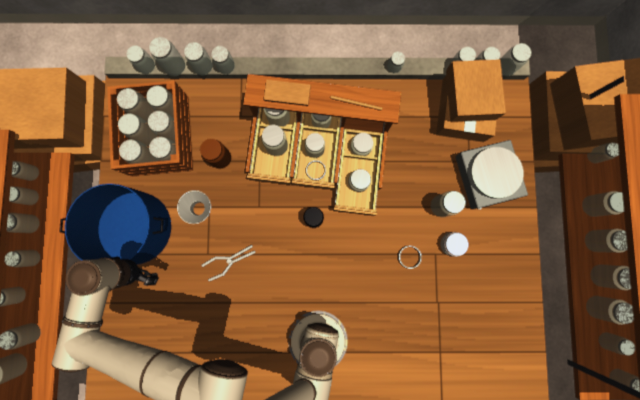

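Scene and top views: the rack holds tall jars in the left bay (top 273,138), middle-height jars with the ring in the middle bay (315,143), and squat jars in the right bay, which stands out (360,180). The look-alikes are the black jar (313,216), the brown jar (213,152) and the spare jar (452,203), none of them in a tray. I'll check these in an enlarged crop.

Run:
```python
import cv2
a=cv2.imread("pics/top0.png")[70:230,230:410]
cv2.imwrite("pics/c1.png",cv2.resize(a,None,fx=3.7,fy=3.7,interpolation=cv2.INTER_CUBIC))
```

```text
(no output)
```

View pics/c1.png

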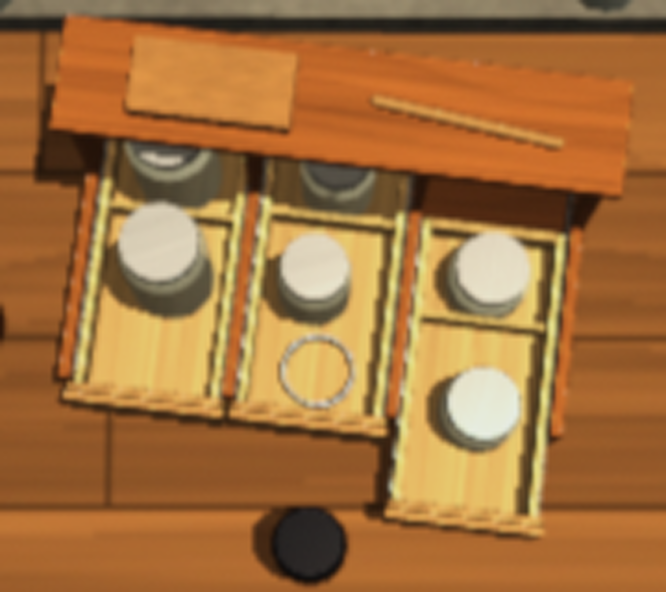

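Crop: tall tray front spans crop (62,402)-(222,417), squat tray front (383,516)-(543,535), shelf front edge (50,130)-(620,194). The choice is confirmed: the left bay is tall and the right bay is squat. The black jar (308,545) stands just left of the squat front.

```bash
cat > h.py <<'E'
import numpy as np
from station import bot
from scipy.spatial.transform import Rotation as R
def world(name,uv,z):
    c=bot.get_calibration(name);K,T=c["K"],c["T"]
    d=np.linalg.inv(K)@[uv[0],uv[1],1];d=T[:3,:3]@(d*[1,-1,-1])
    return T[:3,3]+d*(z-T[2,3])/d[2]
def crop(u,v): return (230+u/3.7-.36,70+v/3.7-.36)
def delta(p,rpy):
    s=bot.observe();r0=R.from_euler('xyz',s['tcp_rot'])
    d=r0.inv().apply(np.array(p)-s['position'])/.4
    w=(r0.inv()*R.from_euler('xyz',rpy)).as_rotvec(degrees=True)/120
    return np.round(d,4),np.round(w,4)
E
python3 - <<'E'
from h import *
for n,a,z in [("tallL",(62,402),.076),("tallR",(222,417),.076),("midL",(230,420),.076),("midR",(385,435),.076),("sqL",(383,516),.076),("sqR",(543,535),.076),("shL",(50,130),.228),("shR",(620,194),.228),("shBL",(67,15),.228),("shBR",(632,85),.228),("blackTop",(310,543),.11),("tallJarTop",(160,243),.174),("sqJarTop",(482,405),.094)]:
    print(n,world("top",crop(*a),z).round(4))
print(world("top",(303,272),0))
print(delta([.3,.5,.25],[np.pi,0,-.1]))
E
```

```text
tallL [0.5992 0.2644 0.076 ]
tallR [0.5843 0.1043 0.076 ]
midL [0.5812 0.0963 0.076 ]
midR [ 0.5663 -0.0587  0.076 ]
sqL [ 0.485  -0.0564  0.076 ]
sqR [ 0.4662 -0.2152  0.076 ]
shL [0.8273 0.2547 0.228 ]
shR [ 0.7681 -0.2683  0.228 ]
shBL [0.9376 0.2414 0.228 ]
shBR [ 0.8719 -0.2818  0.228 ]
blackTop [0.4558 0.0159 0.11  ]
tallJarTop [0.7358 0.1581 0.174 ]
sqJarTop [ 0.5939 -0.1542  0.094 ]
[0.25237433 0.05559798 0.        ]
(array([ 0.1189,  0.1084, -0.1369]), array([ 9.000e-04,  1.000e-04, -1.714e-01]))
```

Run:
```python
from h import *
print(delta([.42,.25,.2],[np.pi,0,-.11]))
```

```text
(array([ 0.6648,  0.5356, -0.0111]), array([ 9.000e-04,  1.000e-04, -1.666e-01]))
```

Emit:
carry_out(commands=[[0.665, 0.536, -0.011, 0.001, 0, -0.167], [0.665, 0.536, -0.011, 0.001, 0, -0.167], [0.665, 0.536, -0.011, 0.001, 0, -0.167], [0.665, 0.536, -0.011, 0.001, 0, -0.167], [0.665, 0.536, -0.011, 0.001, 0, -0.167], [0.665, 0.536, -0.011, 0.001, 0, -0.167], [0.665, 0.536, -0.011, 0.001, 0, -0.167], [0.665, 0.536, -0.011, 0.001, 0, -0.167], [0.665, 0.536, -0.011, 0.001, 0, -0.167], [0.665, 0.536, -0.011, 0.001, 0, -0.167]], claw=0)

```text
time: 1.1
position: [0.4201, 0.2508, 0.2003]
tcp_rot: [-3.14, -0.0, -0.109]
force: [-0.7, 1.2, 0.4]
opening: 0.0001
gripper_force: 0.0
```

Run:
```python
from h import *
import cv2
s=bot.observe();print(s['time'],s['position'],s['tcp_rot'],s['force'],s['opening'])
print(delta([.408,-.129,.2],[np.pi,0,-.11]))
c=bot.get_calibration("wrist");print(c)
cv2.imwrite("pics/w1.png",bot.capture("wrist")[:,:,::-1])
```

```text
1.1 [0.42010161 0.25077636 0.20034487] [-3.13959958e+00 -1.04799260e-04 -1.08610518e-01] [-0.66508215  1.24662111  0.36257644] 0.0001369271033800999
(array([ 0.0728,  0.9471, -0.001 ]), array([-0.001 , -0.    ,  0.0007]))
{'K': array([[309.70691629,   0.        , 318.65518987],
       [  0.        , 309.70691629, 199.92897278],
       [  0.        ,   0.        ,   1.        ]]), 'T': array([[-0.10806759,  0.9444761 ,  0.31030033,  0.49915488],
       [-0.99414056, -0.10190323, -0.03605929,  0.24098455],
       [-0.00243653, -0.31237899,  0.94995444,  0.37814985],
       [ 0.        ,  0.        ,  0.        ,  1.        ]])}
```

View pics/w1.png

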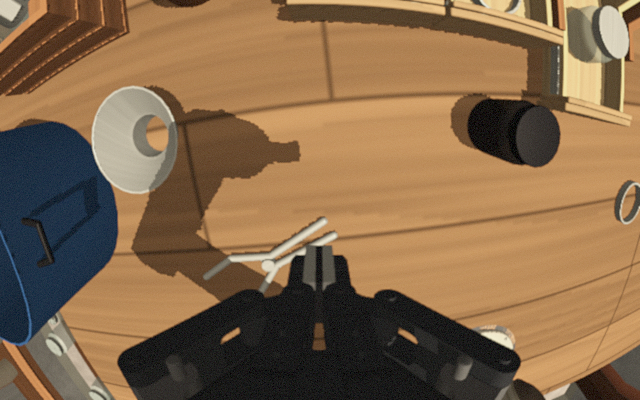

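The wrist view shows the tall tray front at the top (280-560, 5-40), the black jar (515,135), the squat front right (590,110), and the tongs below the shut fingers. All agree with the measurements.

Emit:
carry_out(commands=[[0.03, 0.947, 0, 0, 0, 0], [0.03, 0.947, 0, 0, 0, 0], [0.03, 0.947, 0, 0, 0, 0], [0.03, 0.947, 0, 0, 0, 0], [0.03, 0.947, 0, 0, 0, 0], [0.03, 0.947, 0, 0, 0, 0], [0.03, 0.947, 0, 0, 0, 0], [0.03, 0.947, 0, 0, 0, 0], [0.03, 0.947, 0.3, 0, 0, 0], [0.03, 0.947, 0.3, 0, 0, 0], [0.03, 0.947, 0.385, 0, 0, 0], [0.03, 0.947, 0.385, 0, 0, 0], [0.03, 0.947, 0.385, 0, 0, 0], [0.03, 0.947, 0.385, 0, 0, 0]])

```text
time: 2.55
position: [0.3936, -0.1267, 0.0478]
tcp_rot: [-3.139, -0.005, -0.107]
force: [-0.8, -0.1, 0.0]
opening: -0.0003
gripper_force: 0.0
```

Run:
```python
from h import *
import cv2
s=bot.observe();print(s['time'],s['position'],s['tcp_rot'],s['force'],s['opening'])
cv2.imwrite("pics/w2.png",bot.capture("wrist")[:,:,::-1])
```

```text
2.55 [ 0.39361825 -0.12673688  0.04781078] [-3.13931681 -0.00482392 -0.10698914] [-0.75311031 -0.14782896  0.00543884] -0.0002902239589477389
```

View pics/w2.png

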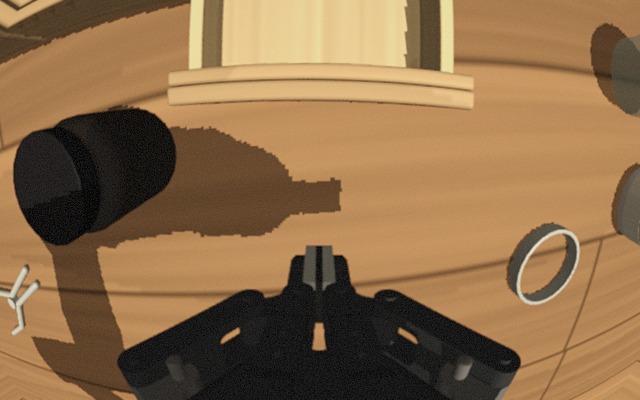

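The front face is centred ahead of the fingers and square to them (row ~95, columns 168-473), with nothing in between.

Emit:
carry_out(commands=[[0.06, 0, 0, 0, 0, 0], [0.11, 0, 0, 0, 0, 0], [0.14, 0, 0, 0, 0, 0], [0.155, 0, 0, 0, 0, 0], [0.165, 0, 0, 0, 0, 0], [0.175, 0, 0, 0, 0, 0], [0.185, 0, 0, 0, 0, 0], [0.195, 0, 0, 0, 0, 0], [0.205, 0, 0, 0, 0, 0], [0.215, 0, 0, 0, 0, 0], [0.225, 0, 0, 0, 0, 0], [0.235, 0, 0, 0, 0, 0], [0.245, 0, 0, 0, 0, 0], [0.255, 0, 0, 0, 0, 0], [0.265, 0, 0, 0, 0, 0], [0.275, 0, 0, 0, 0, 0], [0.285, 0, 0, 0, 0, 0], [0.295, 0, 0, 0, 0, 0], [0.305, 0, 0, 0, 0, 0], [0.312, 0, 0, 0, 0, 0]])

```text
time: 4.6
position: [0.5156, -0.1408, 0.0458]
tcp_rot: [-3.14, -0.0, -0.109]
force: [0.0, 0.1, 1.1]
opening: 0.0002
gripper_force: 0.0
```

Emit:
carry_out(commands=[[0.008, 0, 0, 0, 0, 0], [0.016, 0, 0, 0, 0, 0], [0.024, 0, 0, 0, 0, 0], [0.032, 0, 0, 0, 0, 0], [0.038, 0, 0, 0, 0, 0], [0.043, 0, 0, 0, 0, 0], [0.048, 0, 0, 0, 0, 0], [0.05, 0, 0, 0, 0, 0]])

```text
time: 5.4
position: [0.5352, -0.143, 0.0458]
tcp_rot: [-3.14, -0.0, -0.109]
force: [-0.2, 0.7, 0.1]
opening: -0.0001
gripper_force: 0.0
```

Run:
```python
from h import *
import cv2
a=bot.capture("wrist")[:,:,::-1];b=bot.capture("scene")[120:320,240:480,::-1]
cv2.imwrite("pics/w3.png",np.vstack([a[:300,:480],cv2.resize(b,(480,400))[:300]]))
```

```text
(no output)
```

View pics/w3.png

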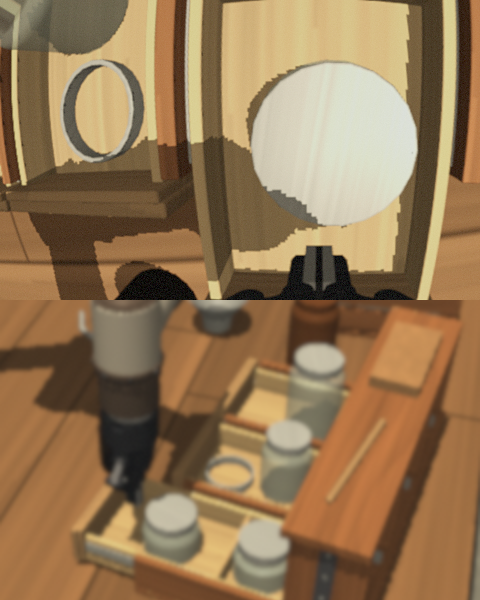

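The fingers look to be over or inside the squat tray without having moved it. I'll stop and check the fingertip's real place from the fixed cameras.

Run:
```python
from h import *
import cv2
s=bot.observe();p=s['position'];print(p,s['force'],s['joint_positions'])
out=[]
for n,P in(("scene",[p,p+[0,0,.03],[.4756,-.1358,.076],[.485,-.0564,.076],[.4662,-.2152,.076]]),("top",[p,[.4756,-.1358,.076],[.485,-.0564,.076],[.4662,-.2152,.076]])):
    c=bot.get_calibration(n);T=np.linalg.inv(c["T"])
    im=bot.capture(n)[:,:,::-1].copy()
    pts=[]
    for q in P:
        x=T[:3,:3]@np.array(q)+T[:3,3];x=c["K"]@(x*[1,-1,-1]);pts.append(x[:2]/x[2])
    c0=pts[0].astype(int)-[60,50]
    f=cv2.resize(im[c0[1]:c0[1]+100,c0[0]:c0[0]+130],None,fx=5,fy=3*5/3,interpolation=cv2.INTER_CUBIC)
    for i,q in enumerate(pts):
        cv2.circle(f,tuple(((q-c0+.5)*5).astype(int)),3,[(0,0,255),(255,0,0),(0,255,0),(0,255,0),(255,0,255)][i],-1)
    out.append(f[:,:]);print(n,np.round(pts,1))
f=np.vstack(out);f=cv2.resize(f,None,fx=.6,fy=.6,interpolation=cv2.INTER_AREA);print(f.shape);cv2.imwrite("pics/chk.png",f)
```

```text
[ 0.53511168 -0.14298841  0.04576298] [ 0.36347202 -0.61886753 -1.45540537] [ 0.03031326  0.42162807 -0.35972877 -0.00278641 -0.78883543  1.43341068]
scene [[306.7 229.4]
 [306.4 222.1]
 [288.1 216.1]
 [300.4 199.5]
 [274.7 234.1]]
top [[355.7 196.6]
 [354.8 211.7]
 [333.2 209.1]
 [376.4 214.2]]
(600, 390, 3)
```

View pics/chk.png

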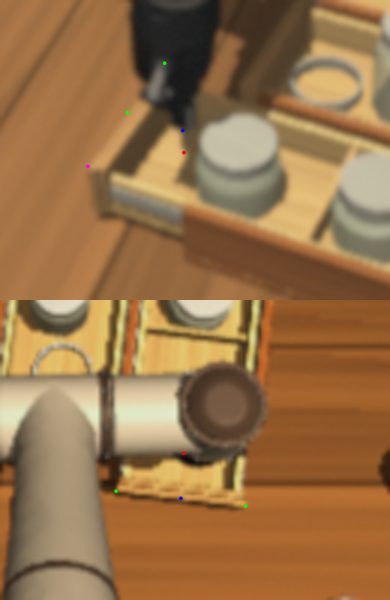

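The fingertip is really about 35 mm higher than the reported TCP. It shows at (188,120), not at the red dot (183,152), and the wrist view agrees. So the fingers passed just above the lip, touching nothing. I'll go up, back out, and come down lower.

Emit:
carry_out(commands=[[0, 0, -0.06, 0, 0, 0], [-0.1, 0, -0.08, 0, 0, 0], [-0.2, 0, -0.08, 0, 0, 0], [-0.34, 0, -0.08, 0, 0, 0], [-0.34, 0, -0.08, 0, 0, 0], [-0.34, 0, 0, 0, 0, 0], [-0.34, 0, 0.03, 0, 0, 0], [-0.34, 0, 0.05, 0, 0, 0], [-0.34, 0, 0.07, 0, 0, 0], [-0.34, 0, 0.085, 0, 0, 0], [-0.34, 0, 0.085, 0, 0, 0]])

```text
time: 6.7
position: [0.3997, -0.1281, 0.0112]
tcp_rot: [-3.14, 0.001, -0.109]
force: [-0.6, 0.1, 0.1]
opening: -0.0
gripper_force: 0.0
```

Run:
```python
from h import *
import cv2
s=bot.observe();print(s['time'],s['position'],s['tcp_rot'],s['force'],s['opening'])
b=bot.capture("scene")[120:320,200:440,::-1]
w=bot.capture("wrist")[:,:,::-1]
cv2.imwrite("pics/w4.png",np.vstack([cv2.resize(b[40:150],None,fx=3,fy=3,interpolation=cv2.INTER_CUBIC),cv2.resize(w[:310],(720,270))[:,:]])[:600])
```

```text
6.7 [ 0.39965283 -0.12814416  0.01120596] [-3.13971872e+00  8.08103789e-04 -1.09173628e-01] [-0.58251051  0.14295175  0.12179259] -1.897349012652948e-05
```

View pics/w4.png

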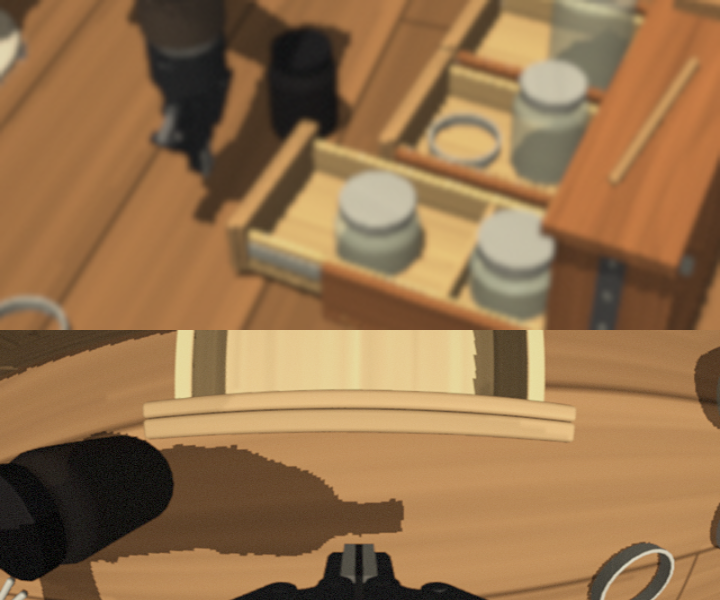

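Jars and tray are undisturbed. The fingertip is in front of the face, and its shadow gap shows it still stands ~4-5 cm above the bench, so it is at mid-face height. Now push.

Emit:
carry_out(commands=[[0.06, 0, 0, 0, 0, 0], [0.11, 0, 0, 0, 0, 0], [0.135, 0, 0, 0, 0, 0], [0.145, 0, 0, 0, 0, 0], [0.155, 0, 0, 0, 0, 0], [0.162, 0, 0, 0, 0, 0], [0.169, 0, 0, 0, 0, 0], [0.176, 0, 0, 0, 0, 0], [0.183, 0, 0, 0, 0, 0], [0.19, 0, 0, 0, 0, 0], [0.197, 0, 0, 0, 0, 0], [0.204, 0, 0, 0, 0, 0], [0.211, 0, 0, 0, 0, 0], [0.218, 0, 0, 0, 0, 0]])

```text
time: 8.2
position: [0.4864, -0.1378, 0.0116]
tcp_rot: [-3.14, 0.0, -0.109]
force: [-4.2, -2.8, 0.0]
opening: -0.0001
gripper_force: 1.7
```

Emit:
carry_out(commands=[[0.008, 0, 0, 0, 0, 0], [0.016, 0, 0, 0, 0, 0], [0.024, 0, 0, 0, 0, 0], [0.032, 0, 0, 0, 0, 0], [0.04, 0, 0, 0, 0, 0], [0.048, 0, 0, 0, 0, 0], [0.056, 0, 0, 0, 0, 0], [0.064, 0, 0, 0, 0, 0], [0.072, 0, 0, 0, 0, 0], [0.08, 0, 0, 0, 0, 0], [0.088, 0, 0, 0, 0, 0], [0.096, 0, 0, 0, 0, 0], [0.104, 0, 0, 0, 0, 0], [0.11, 0, 0, 0, 0, 0]])

```text
time: 9.6
position: [0.5307, -0.1424, 0.0118]
tcp_rot: [-3.14, -0.001, -0.109]
force: [-2.7, -2.3, -1.1]
opening: 0.0002
gripper_force: 1.7
```

Emit:
carry_out(commands=[[0.005, 0, 0, 0, 0, 0], [0.01, 0, 0, 0, 0, 0], [0.015, 0, 0, 0, 0, 0], [0.02, 0, 0, 0, 0, 0], [0.024, 0, 0, 0, 0, 0], [0.027, 0, 0, 0, 0, 0]])

```text
time: 10.2
position: [0.5413, -0.1436, 0.0119]
tcp_rot: [-3.14, -0.001, -0.109]
force: [-3.4, -2.2, -1.5]
opening: -0.0002
gripper_force: 1.6
```

Run:
```python
from h import *
import cv2
s=bot.observe();print(s['time'],s['position'],s['force'])
w=bot.capture("wrist")[:,:,::-1];cv2.imwrite("pics/w5.png",w)
```

```text
10.2 [ 0.5413068  -0.14359198  0.01186351] [-3.40377012 -2.17217142 -1.45183219]
```

View pics/w5.png

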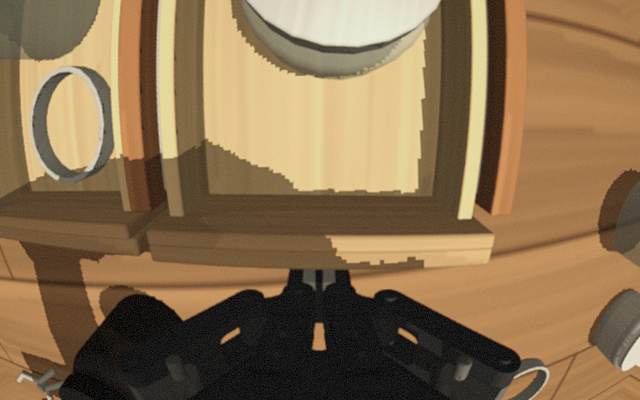

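The squat tray is now ~10-15 mm from flush: its left front corner is at (150,258), against the mid tray's right corner at (140,248). Keep creeping until the stop is felt.

Emit:
carry_out(commands=[[0.005, 0, 0, 0, 0, 0], [0.01, 0, 0, 0, 0, 0], [0.015, 0, 0, 0, 0, 0], [0.019, 0, 0, 0, 0, 0], [0.022, 0, 0, 0, 0, 0], [0.025, 0, 0, 0, 0, 0]])

```text
time: 10.85
position: [0.5424, -0.1437, 0.0119]
tcp_rot: [-3.14, 0.017, -0.11]
force: [-22.5, 5.4, 17.8]
opening: -0.0
gripper_force: 11.4
```

Emit:
carry_out(commands=[[0.004, 0, 0, 0, 0, 0], [0.007, 0, 0, 0, 0, 0], [0.01, 0, 0, 0, 0, 0], [0.01, 0, 0, 0, 0, 0]])

```text
time: 11.25
position: [0.542, -0.1437, 0.0119]
tcp_rot: [-3.14, 0.026, -0.111]
force: [-28.6, 7.9, 24.1]
opening: 0.0002
gripper_force: 14.9
```

Emit:
carry_out(commands=[[0.004, 0, 0, 0, 0, 0], [0.007, 0, 0, 0, 0, 0], [0.01, 0, 0, 0, 0, 0], [0.01, 0, 0, 0, 0, 0]])

```text
time: 11.65
position: [0.5416, -0.1437, 0.012]
tcp_rot: [-3.14, 0.034, -0.112]
force: [-35.9, 11.2, 32.3]
opening: 0.0001
gripper_force: 19.3
```

Stopped at rack-x 0.555, which matches the predicted home contact (0.557). Release, lift and check.

Emit:
carry_out(commands=[[-0.05, 0, 0, 0, 0, 0], [-0.12, 0, 0, 0, 0, 0], [-0.2, 0, 0, 0, 0, 0], [-0.2, 0, -0.1, 0, 0, 0], [-0.2, 0, -0.2, 0, 0, 0], [-0.2, 0, -0.3, 0, 0, 0], [-0.2, 0, -0.4, 0, 0, 0], [-0.2, 0, -0.4, 0, 0, 0], [-0.2, 0, -0.4, 0, 0, 0]])

```text
time: 12.55
position: [0.4817, -0.1366, 0.1737]
tcp_rot: [-3.138, -0.008, -0.108]
force: [-1.1, 0.2, -1.5]
opening: -0.0
gripper_force: 0.0
```

Run:
```python
from h import *
import cv2
s=bot.observe();print(s['time'],s['position'],s['tcp_rot'],s['force'])
c=bot.get_calibration("wrist");print(c["T"].round(4).tolist())
w=bot.capture("wrist")[:,:,::-1];cv2.imwrite("pics/w6.png",cv2.resize(w[:240],(800,300)))
```

```text
12.55 [ 0.48170122 -0.13661644  0.1737047 ] [-3.13814158 -0.00765855 -0.10837679] [-1.05914405  0.24934338 -1.52475165]
[[-0.1078, 0.9469, 0.303, 0.5594], [-0.9942, -0.1015, -0.0366, -0.1465], [-0.0039, -0.3052, 0.9523, 0.3521], [0.0, 0.0, 0.0, 1.0]]
```

View pics/w6.png

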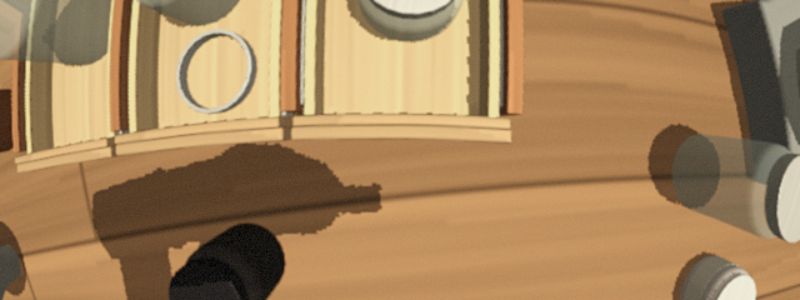

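Squat tray is home: the three fronts form one smooth arc ((17,165), (112,150), (285,135), (510,135)). The black jar (230,265) is untouched.

```bash
cat >> h.py <<'E'
def wristw(uv,z,T):
    c=bot.get_calibration("wrist");K=c["K"]
    v=np.array([uv[0]-K[0,2],uv[1]-K[1,2]]);r=np.hypot(*v);t=r/K[0,0]
    d=np.array([v[0]/r*np.sin(t),-v[1]/r*np.sin(t),-np.cos(t)]);d=T[:3,:3]@d
    return T[:3,3]+d*(z-T[2,3])/d[2]
E
python3 - <<'E'
from h import *
T=bot.get_calibration("wrist")["T"]
for n,q in dict(tL=(17,170),tR=(112,157),mR=(285,140),sL=(290,140),sR=(510,142)).items():
    p=wristw((q[0]*.8,q[1]*.8),.076,T)
    print(n,p.round(4),"rack",round(p[0]*.994-p[1]*.1098,4),round(p[0]*.1098+p[1]*.994,4))
# fingertip height estimate from scene view w4: ray vs line at TCP xy
c=bot.get_calibration("scene")
for z in(.02,.035,.05,.065):print(z,world("scene",(268.3,217.3),z))
c,s=.994,.1098
P=lambda x,y,z:[x*c+y*s,-x*s+y*c,z]
print(P(.604,.246,.2),delta(P(.604,.246,.16),[np.pi,0,-.11]))
E
```

```text
tL [0.6025 0.2574 0.076 ] rack 0.5706 0.322
tR [0.5803 0.1    0.076 ] rack 0.5658 0.1631
mR [ 0.5617 -0.0639  0.076 ] rack 0.5653 -0.0019
sL [ 0.5611 -0.0677  0.076 ] rack 0.5651 -0.0056
sR [ 0.5427 -0.2245  0.076 ] rack 0.5641 -0.1636
0.02 [ 0.39467061 -0.10600553  0.02      ]
0.035 [ 0.40203887 -0.11992745  0.035     ]
0.05 [ 0.40940713 -0.13384937  0.05      ]
0.065 [ 0.4167754  -0.14777129  0.065     ]
[0.6273868, 0.1782048, 0.2] (array([ 0.2799, -0.8223,  0.0338]), array([-0.0014, -0.0017,  0.0006]))
```

Emit:
carry_out(commands=[[0, -0.12, 0, 0, 0, 0], [0, -0.24, 0, 0, 0.06, 0], [0, -0.36, 0, 0, 0.125, 0], [0, -0.48, 0, 0, 0.125, 0], [0, -0.6, 0, 0, 0.125, 0], [0, -0.72, 0, 0, 0.125, 0], [0.05, -0.822, 0, 0, 0.125, 0], [0.15, -0.822, 0, 0, 0.125, 0], [0.25, -0.822, 0, 0, 0.125, 0], [0.325, -0.822, 0, 0, 0.125, 0], [0.325, -0.822, 0.1, 0, 0.125, 0], [0.325, -0.822, 0.2, 0, 0.125, 0], [0.325, -0.822, 0.2, 0, 0.125, 0], [0.325, -0.822, 0.2, 0, 0.125, 0]])

```text
time: 14.0
position: [0.6443, 0.1757, 0.0914]
tcp_rot: [-3.141, -0.261, -0.108]
force: [0.0, 1.1, 0.7]
opening: 0.0002
gripper_force: 0.0
```

Run:
```python
from h import *
import cv2
s=bot.observe();p=s['position'];print(s['time'],p,s['tcp_rot'],s['force'])
print("rack",p[0]*.994-p[1]*.1098,p[0]*.1098+p[1]*.994)
P=lambda x,y,z:[x*.994+y*.1098,-x*.1098+y*.994,z]
r=s['tcp_rot'];print(delta(P(.624,.246,.025),[np.pi,-np.radians(15),-.11]),delta(P(.624,.246,.025),r))
print(bot.get_calibration("wrist")["T"].round(4).tolist())
w=bot.capture("wrist")[:,:,::-1];sc=bot.capture("scene")[100:220,280:440,::-1]
cv2.imwrite("pics/w7.png",np.vstack([w[:310],cv2.resize(sc,(400,290)).copy() if 0 else np.pad(cv2.resize(sc,(386,290),interpolation=cv2.INTER_CUBIC),((0,0),(0,254),(0,0)))]))
```

```text
14.0 [0.6443047  0.1757085  0.09144517] [-3.14142908 -0.26066482 -0.10807568] [0.01258566 1.1455748  0.68658167]
rack 0.6211460825548264 0.24539890275432164
(array([-0.0358, -0.0015,  0.1624]), array([-0.0003,  0.0005,  0.0009])) (array([-0.0358, -0.0015,  0.1624]), array([0., 0., 0.]))
[[-0.1074, 0.9926, 0.0567, 0.6752], [-0.9942, -0.1072, -0.0067, 0.1715], [-0.0006, -0.0571, 0.9984, 0.2839], [0.0, 0.0, 0.0, 1.0]]
```

View pics/w7.png

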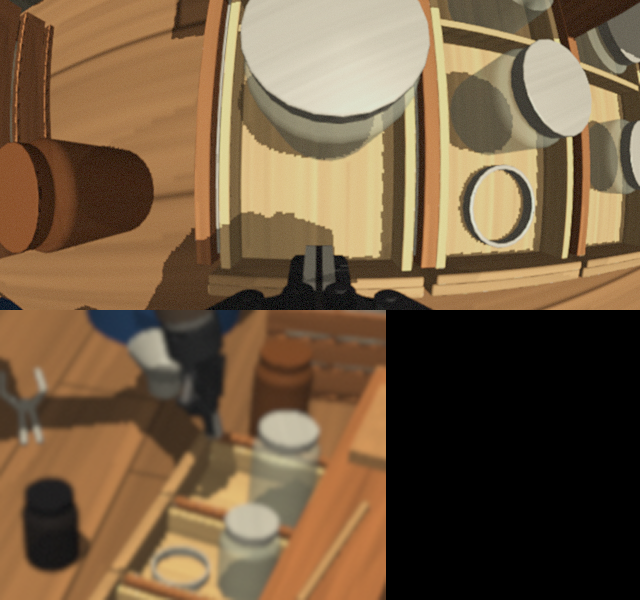

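The lip's inner face is at row ~262, which gives rack-x 0.584. The jar's front edge is at about 0.676, and the fingertip (320,250) is in the gap between them. Lower into the tray.

Emit:
carry_out(commands=[[-0.007, 0, 0.03, 0, 0, 0], [-0.014, 0, 0.065, 0, 0, 0], [-0.021, 0, 0.095, 0, 0, 0], [-0.028, 0, 0.125, 0, 0, 0], [-0.032, 0, 0.145, 0, 0, 0], [-0.036, 0, 0.163, 0, 0, 0], [-0.036, 0, 0.163, 0, 0, 0], [-0.036, 0, 0.163, 0, 0, 0]])

```text
time: 14.9
position: [0.6476, 0.1757, 0.0262]
tcp_rot: [-3.139, -0.263, -0.11]
force: [1.3, -0.2, -0.1]
opening: -0.0001
gripper_force: 0.0
```

Emit:
carry_out(commands=[[-0.0193, 0, -0.0052, 0, 0, 0], [-0.029, 0, -0.0078, 0, 0, 0], [-0.0348, 0, -0.0093, 0, 0, 0], [-0.0406, 0, -0.0109, 0, 0, 0], [-0.0464, 0, -0.0124, 0, 0, 0], [-0.0522, 0, -0.014, 0, 0, 0], [-0.058, 0, -0.0155, 0, 0, 0], [-0.0638, 0, -0.0171, 0, 0, 0], [-0.0696, 0, -0.0186, 0, 0, 0], [-0.0753, 0, -0.0202, 0, 0, 0]])

```text
time: 15.9
position: [0.6165, 0.1793, 0.0262]
tcp_rot: [-3.139, -0.263, -0.109]
force: [2.4, -0.7, 1.8]
opening: 0.0001
gripper_force: 1.9
```

Contact, and the tray is following (2.4 N). Keep drawing.

Emit:
carry_out(commands=[[-0.0068, 0, -0.0018, 0, 0, 0], [-0.0145, 0, -0.0039, 0, 0, 0], [-0.0222, 0, -0.006, 0, 0, 0], [-0.0299, 0, -0.008, 0, 0, 0], [-0.0376, 0, -0.0101, 0, 0, 0], [-0.0453, 0, -0.0121, 0, 0, 0], [-0.053, 0, -0.0142, 0, 0, 0], [-0.0607, 0, -0.0163, 0, 0, 0], [-0.0684, 0, -0.0183, 0, 0, 0], [-0.0761, 0, -0.0204, 0, 0, 0], [-0.0838, 0, -0.0225, 0, 0, 0], [-0.0915, 0, -0.0245, 0, 0, 0], [-0.0992, 0, -0.0266, 0, 0, 0], [-0.1069, 0, -0.0286, 0, 0, 0], [-0.1146, 0, -0.0307, 0, 0, 0], [-0.1223, 0, -0.0328, 0, 0, 0], [-0.13, 0, -0.0348, 0, 0, 0], [-0.1377, 0, -0.0369, 0, 0, 0], [-0.144, 0, -0.0386, 0, 0, 0], [-0.15, 0, -0.0402, 0, 0, 0]])

```text
time: 17.9
position: [0.5542, 0.1856, 0.0256]
tcp_rot: [-3.14, -0.262, -0.11]
force: [4.4, 3.0, 2.3]
opening: 0.0002
gripper_force: 1.9
```

Emit:
carry_out(commands=[[-0.0068, 0, -0.0018, 0, 0, 0], [-0.0135, 0, -0.0036, 0, 0, 0], [-0.02, 0, -0.0054, 0, 0, 0], [-0.0265, 0, -0.0071, 0, 0, 0], [-0.033, 0, -0.0088, 0, 0, 0], [-0.0395, 0, -0.0106, 0, 0, 0], [-0.046, 0, -0.0123, 0, 0, 0], [-0.0525, 0, -0.0141, 0, 0, 0], [-0.0585, 0, -0.0157, 0, 0, 0], [-0.064, 0, -0.0172, 0, 0, 0], [-0.069, 0, -0.0185, 0, 0, 0], [-0.074, 0, -0.0198, 0, 0, 0]])

```text
time: 19.1
position: [0.5239, 0.1889, 0.0257]
tcp_rot: [-3.14, -0.262, -0.11]
force: [2.8, 1.6, 0.8]
opening: 0.0001
gripper_force: 1.7
```

Emit:
carry_out(commands=[[-0.005, 0, -0.0013, 0, 0, 0], [-0.01, 0, -0.0027, 0, 0, 0], [-0.015, 0, -0.004, 0, 0, 0], [-0.02, 0, -0.0054, 0, 0, 0], [-0.025, 0, -0.0067, 0, 0, 0], [-0.03, 0, -0.008, 0, 0, 0], [-0.035, 0, -0.0094, 0, 0, 0], [-0.038, 0, -0.0102, 0, 0, 0]])

```text
time: 19.9
position: [0.5082, 0.1907, 0.0257]
tcp_rot: [-3.14, -0.262, -0.11]
force: [4.1, 2.4, 1.3]
opening: -0.0001
gripper_force: 1.6
```

Emit:
carry_out(commands=[[-0.005, 0, -0.0013, 0, 0, 0], [-0.009, 0, -0.0024, 0, 0, 0], [-0.013, 0, -0.0035, 0, 0, 0], [-0.016, 0, -0.0043, 0, 0, 0]])

```text
time: 20.3
position: [0.5062, 0.1913, 0.0271]
tcp_rot: [-3.14, -0.266, -0.114]
force: [34.7, -8.3, -14.0]
opening: -0.0
gripper_force: 15.5
```

Emit:
carry_out(commands=[[-0.005, 0, -0.0013, 0, 0, 0], [-0.009, 0, -0.0024, 0, 0, 0], [-0.012, 0, -0.0032, 0, 0, 0], [-0.012, 0, -0.0032, 0, 0, 0]])

```text
time: 20.7
position: [0.5057, 0.192, 0.0288]
tcp_rot: [-3.138, -0.27, -0.118]
force: [52.7, -12.1, -19.2]
opening: -0.0001
gripper_force: 23.4
```

At the stop (force rose to 35-53 N at ~128 mm travel). Unhook: a little forward, then straight up.

Emit:
carry_out(commands=[[0.012, 0, 0.003, 0, 0, 0], [0.03, 0, 0.008, 0, 0, 0], [0.055, 0, 0.015, 0, 0, 0], [0.055, 0, 0.015, 0, 0, 0], [0.068, 0, -0.033, 0, 0, 0], [0.081, 0, -0.082, 0, 0, 0], [0.107, 0, -0.178, 0, 0, 0], [0.133, 0, -0.275, 0, 0, 0], [0.159, 0, -0.37, 0, 0, 0], [0.159, 0, -0.37, 0, 0, 0], [0.03, 0, -0.42, 0, 0, 0], [-0.1, 0, -0.45, 0, 0, 0], [-0.1, 0, -0.45, 0, 0, 0], [-0.1, 0, -0.45, 0, 0, 0], [-0.1, 0, -0.45, 0, 0, 0]])

```text
time: 22.2
position: [0.4121, 0.2007, 0.1888]
tcp_rot: [-3.14, -0.262, -0.109]
force: [-0.1, -0.2, 0.3]
opening: -0.0003
gripper_force: 0.0
```

Run:
```python
from h import *
import cv2
s=bot.observe();p=s['position'];print(s['time'],p,s['tcp_rot'],s['force'])
T=bot.get_calibration("wrist")["T"];print("cam rack x",T[0,3]*.994-T[1,3]*.1098,T[2,3])
w=bot.capture("wrist")[:,:,::-1];cv2.imwrite("pics/w8.png",w)
# predicted vs seen brightness edges along rack-x through the tray middles (no viewing)
K=bot.get_calibration("wrist")["K"]
def proj(P):
    q=T[:3,:3].T@(np.array(P)-T[:3,3]);t=np.arctan2(np.hypot(q[0],q[1]),-q[2]);a=np.hypot(q[0],q[1])
    return K[0,2]+K[0,0]*t*q[0]/a,K[1,2]-K[0,0]*t*q[1]/a
for y in(.19,.3,.06,-.06):
    for x in np.arange(.40,.62,.008):
        P=[x*.994+y*.1098,-x*.1098+y*.994,.076];u,v=proj(P)
        if 0<=u<639 and 0<=v<399: print(y,round(x,3),int(u),int(v),w[int(v),int(u)])
```

```text
22.2 [0.4121216  0.20071534 0.1888363 ] [-3.14048648 -0.2619072  -0.1090182 ] [-0.08200624 -0.17209479  0.31015992]
cam rack x 0.4184897890704831 0.3813271971886644
0.19 0.4 372 201 [ 86 134 180]
0.19 0.408 373 193 [ 87 137 185]
0.19 0.416 373 185 [ 94 144 191]
0.19 0.424 373 177 [ 91 142 191]
0.19 0.432 373 169 [ 90 142 191]
0.19 0.44 373 161 [124 179 218]
0.19 0.448 373 153 [ 83 133 166]
0.19 0.456 373 145 [ 86 136 174]
0.19 0.464 372 137 [43 69 85]
0.19 0.472 372 129 [51 77 95]
0.19 0.48 372 121 [42 69 85]
0.19 0.488 372 114 [43 73 90]
0.19 0.496 372 106 [49 71 92]
0.19 0.504 372 99 [50 70 88]
0.19 0.512 371 91 [53 82 99]
0.19 0.52 371 84 [40 70 88]
0.19 0.528 371 77 [49 76 95]
0.19 0.536 371 70 [47 68 87]
0.19 0.544 370 63 [ 56  85 108]
0.19 0.552 370 56 [47 77 99]
0.19 0.56 370 49 [53 78 98]
0.19 0.568 370 42 [50 72 90]
0.19 0.576 369 36 [ 55  86 108]
0.19 0.584 369 30 [ 59  85 102]
0.19 0.592 369 24 [60 78 94]
0.19 0.6 368 17 [ 94 118 123]
0.19 0.608 368 12 [122 147 151]
0.19 0.616 367 6 [130 151 154]
0.3 0.4 262 201 [33 62 87]
0.3 0.408 262 193 [ 88 140 188]
0.3 0.416 262 185 
[... 1879 characters left out ...]
92 142 190]
-0.06 0.456 561 156 [ 92 138 189]
-0.06 0.464 561 150 [ 90 139 188]
-0.06 0.472 561 144 [ 93 143 190]
-0.06 0.48 560 137 [ 97 149 195]
-0.06 0.488 560 131 [ 92 146 197]
-0.06 0.496 559 125 [ 63  98 137]
-0.06 0.504 559 119 [ 75 124 171]
-0.06 0.512 558 113 [ 75 123 169]
-0.06 0.52 558 107 [ 81 131 177]
-0.06 0.528 557 101 [ 76 121 166]
-0.06 0.536 556 95 [ 69 115 163]
-0.06 0.544 556 89 [45 62 80]
-0.06 0.552 555 83 [42 59 78]
-0.06 0.56 554 77 [35 60 78]
-0.06 0.568 553 71 [120 179 218]
-0.06 0.576 552 66 [ 60  98 128]
-0.06 0.584 551 60 [124 177 212]
-0.06 0.592 550 55 [135 193 224]
-0.06 0.6 549 49 [137 190 223]
-0.06 0.608 548 44 [135 194 223]
-0.06 0.616 547 39 [134 192 223]
```

```bash
python3 -c "
from station import bot
print(bot.close_job())"
```

```text
the job is handed in; nothing more can be done
None
```

The squat tray was pushed home to its stop, and after that the tall-jar tray was hooked behind its lip and drawn out to its stop, about 0.13 m. The middle tray stayed shut, no contact with the jars was felt or seen, and the job was handed in at about 22 s.

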